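# Lock the telescoping prop and lay the drive shaft in the stand

## Robot

A 7-joint arm with a two-finger parallel gripper is mounted at the origin on the work surface. World frame = base frame: x ahead of the robot, y to its left, z up, the work surface at z = 0. Lengths are in m, angles in rad, forces in N, time in s.
With the tool pointing down it reaches from about 0.4 to 0.85 m from the base axis. Payload 10.4 kg.
Tool frame: the origin (TCP) lies between the finger pads, 19 mm behind the fingertips; this is the grasp point; z points along the fingers, y is the line along which they close (so a half turn about z gives the same grasp; the last joint's range is limited). The gripper opens to 85 mm and grips with 20 to 120 N. Pads are 22 mm wide; open, the fingers measure 114 mm over their backs; the gripper's body (76 mm by 85 mm) begins 54 mm behind the grasp point. The pads swing forward as they close: fully open they stand 13 mm farther back than shut.
Start: joints at [1.3, 0.332, -0.065, 1.46, 0.022, 1.35, -0.088], TCP at [0.153, -0.606, 0.25] pointing down, gripper open.
Joint ranges: [-2.6, 2.6], [-0.5, 2.12], [-1.47, 1.34], [0.16, 2.42], [-1.27, 4.41], [0.06, 2.06], [-2.6, 2.6]. Speed limits (rad/s): [2.22, 2.22, 2.79, 2.79, 3.14, 3.14, 3.14].

## Interface

Orientations are given as a unit quaternion [x, y, z, w].
In Python, from workcell import status, viewer, manip gives the robot as it stands.
- The arm moves only by the tool play_rows, never from a script. Its argument "plan" is one flat list of numbers, 7 for each row, row after row: the turn, a rotation vector about the tool's x, y, z in degrees, then the shift along the tool's x, y, z in m, then the opening, from 0 (shut) to 1 (fully open). In form: [ax, ay, az, dx, dy, dz, grip, ax, ay, az, dx, dy, dz, grip, ...]. A call has 1 to 20 rows; each row is the pose to reach, as a shift and turn from the pose commanded when the call began, along the tool's axes at that moment; what a row does not reach only later rows make up. A row lasts 1/8 s, in which the tool goes at most 62.5 mm and 10.7 degrees, less where a joint would pass 70% of its speed; a pose out of reach is approached as far as the arm can. A call with a gripper value outside its range is refused whole. The fingers move at their own pace and stop on an object; "squeeze" is the grip in N (left out, the last holds). Time passes only in rows, so rows that repeat a pose let the fingers close. It gives the time, the measured TCP pose, the force, the opening and the grip force at its end, in the units of the state.
- status.get_obs(): the state, without advancing time (a new reading comes with each control period).
- viewer.camera(name): name is "scene" or "top" or "wrist"; returns the picture (420x560x3 uint8, red, green, blue); there is no depth.
- viewer.camera_model(name): a dict with "fx", "fy", "cx", "cy" (pixels), "R" (3x3) and "t" (3): a world point X has camera coordinates R X + t. Camera axes: x right, y down, z forward; pixel columns grow to the right and rows downward; lengths in m; the calibration is good to about 2 mm. A picture is of the moment at which its call begins: read the wrist's pose just before it. camera_model takes no time and is no camera call; for the wrist camera it gives the pose at the moment of the call.
- manip.hand_in(): hands the job in; it is judged then, once.
The state is a dict: "clock": time; "joint_pos": joint angles; "joint_velocities": joint speeds; "tau": joint torques, N m; "position": TCP position; "ee_rot": TCP orientation; "ft_force": force on the tool from outside, world axes, zero at the start; "torque": the same for the moment, N m; "grip_width": opening from 0.0 (shut) to 1.0 (fully open); "grasp_force": force on a finger pad.
Only numpy, scipy, OpenCV 4.12 (cv2) and the standard library are available. Lean on these libraries where they do the work, as an engineer would, in place of code of your own. Each camera call takes 0.05 s, during which the arm holds its last target. There are 200 camera calls.

## Task

Get the shaft stand ready and load it: raise its telescoping prop, by feel, until the sprung button clicks out through the next hole, easing off at once so that the button is not strained. Let go of the prop, standing locked on its button, and lay the drive shaft gently across both forks. Leave the glass jar and the spray can standing where they are.

Things in the scene. Friction and masses are not known exactly. Their poses are not given: they have to be found in the camera images.
- rail: Dark steel base plate of the shaft stand, 90 x 310 x 10 mm, fixed to the bench. Origin at the centre of its underside, x across, y along its length, z up. It carries the telescoping prop at one end and the fixed post at the other, at rail y = +100 mm and -100 mm, either way round.
- prop_foot: Grey foot of the telescoping prop, 64 x 60 x 30 mm, fixed on the rail. Origin at the centre of its underside (10 mm above the bench), axes parallel to the rail's; z is the prop's axis.
- prop_tube (a point): On the prop's axis, 30 mm above the foot's origin, where the fixed grey square outer tube (34 mm outside, 3 mm wall) rises, to 115 to 139 mm above the foot's origin. Its +x face (away from the robot) has two 12 mm round holes, 34 mm apart. The tube's depth in the foot differs each time: the lower hole's centre is 67 to 91 mm above the foot's origin, to be found by feel.
- ram: Inner part of the prop: bright steel 26 mm square tube that slides only up and down in the outer tube, V fork on top. 0.3 kg, stiff: stays at any height; raising it takes about 7 to 9 N. Origin: fork seat, where the axis of an 18 mm shaft comes to lie; z up, x across the V, y along the shaft. It is 196 mm above the foot's origin when fully down and starts 0 to 16 mm higher.
- ram_grip (a point): Middle of the ram's fork plate, 24 mm below the ram's origin: a good place for the TCP to pinch it from above. Plate 14 mm thick (closing along the ram's y), its plain part 40 mm wide in x, from 55 to 13 mm below the ram's origin; tube top 50 mm below it. The 45 degree cheeks of the V rise to 16 mm above the origin and open 56 mm wide.
- button: Sprung steel button, 10 mm thick, in the ram's +x side, 158 mm below its origin; starts inside the outer tube below the lower hole. Origin: rounded tip, 14 mm from the prop's axis when held in, 20 to 21 mm when out (3.5 mm proud). Spring 2 to 5 N. Once out it blocks the ram both ways, 2 mm play: a hard stop. Over 22 N on it (spring included), or meeting the stop at over 15 mm/s, strains it.
- post: Fixed grey post with a steel V fork of the same shape and direction as the ram's. Origin at the centre of its underside (on the rail). Its fork seat is 237 mm above this origin; the ram locked in the lower hole comes to within 15 mm of the same height.
- post_fork (a point): Fork seat of the fixed post: where the axis of the shaft lies; axes parallel to the rail's.
- shaft: Loose steel drive shaft, 0.45 to 0.8 kg: rod 18 mm thick, 270 mm long along its x axis, origin at its middle. Square flange 44 x 44 x 10 mm at each end (centred 130 mm from the middle), dark 26 mm collars 49 to 67 mm either side of the middle. It starts lying on its flanges, axis 22 mm up; grip it at the plain middle. The forks, 200 mm apart, take it between flanges and collars.
- jar: Glass jar with steel lid, 60 mm in diameter, 95 mm high, origin at the centre of its underside. To be left alone.
- spray_can: Spray can, 62 mm in diameter, 170 mm high, origin at the centre of its underside. To be left alone.

How it is judged:
On the way:
1. the ram has been raised until its button stands out through the lower (next) hole of the outer tube (x of button in the frame of prop_foot above 0.019 m and z of button in the frame of prop_foot below 0.096 m), for 0.2 s.
At the end, for the whole second after the job is handed in: Button out through the lower hole (tip over 19 mm from the prop's axis); shaft still in both V forks (over 0.5 N on each), its middle within 12 mm across, 30 mm along the rail and 228 to 266 mm up, in line within 0.12 rad; jar and spray can upright (all of step 1 and contact force between shaft and ram above 0.5 N and contact force between shaft and post above 0.5 N and x of shaft in the frame of rail between -0.012 and 0.012 m and y of shaft in the frame of rail between -0.03 and 0.03 m and z of shaft in the frame of rail between 0.228 and 0.266 m and angle between the x axis of shaft and the y axis of rail, either way round below 0.12 rad and linear speed of shaft below 0.02 m/s and angular speed of shaft below 0.2 rad/s and angle between each of jar, spray_can's own z axis and vertical below 0.2 rad); the robot touches nothing.
It fails at once if the button is strained with more than 22 N (contact force between button and anything else above 22 N).
It fails at once if the glass jar is moved by more than 40 mm or knocked over (distance of jar from where it was at the start of the episode above 0.04 m or angle between jar's own z axis and vertical above 0.6 rad).
It fails at once if the spray can is moved by more than 40 mm or knocked over (distance of spray_can from where it was at the start of the episode above 0.04 m or angle between spray_can's own z axis and vertical above 0.6 rad).
It also fails if it takes over 64 s, if anything falls off the work surface, if the arm or the gripper's body presses on something with over 40 N, if the wrist force passes 120 N, or if a joint passes its speed limit or range.

## Working session

There is one attempt and no reset: what is moved stays moved. The work goes in short steps, Python scripts to look and compute and a tool call to move; the robot and the scene stay as the last step left them, time stands still between calls to the robot, and variables do not carry over. Pictures are saved under pics/ and viewed, at most 10 in all, crops included, and the job is handed in when it is done.

Besides the shell and the picture viewer there is one more tool, called as name(argument=value, ...), one argument or row to a line, values as JSON. play_rows: Moves the arm, as the interface text tells. Its arguments: {"type":"object","properties":{"plan":{"type":"array","items":{"type":"number"}},"squeeze":{"type":"number"}},"required":["plan"]}

```bash
mkdir -p pics
python3 - <<'E'
from workcell import status, viewer
import cv2
o=status.get_obs(); print({k:(v if not hasattr(v,'round') else v) for k,v in o.items()})
for n in("scene","top"):
    im=viewer.camera(n); cv2.imwrite(f"pics/{n}0.png",im[:,:,::-1]); m=viewer.camera_model(n); print(n,m)
E
```

```text
{'clock': 0.0, 'joint_pos': array([ 1.30040771,  0.33284661, -0.0646712 ,  1.46091109,  0.02159247,
        1.34991209, -0.08850574]), 'joint_velocities': array([ 5.60316675e-04, -5.50428378e-04,  9.80851890e-04,  5.08423980e-04,
        8.17756028e-05, -1.17784572e-04,  5.65717279e-04]), 'tau': array([ 1.07180869e-03, -6.25438428e+01,  4.95910272e-02, -3.91589177e+01,
        1.61765877e-02,  1.01375338e-02,  4.89441584e-05]), 'position': array([ 0.15318672, -0.60558602,  0.24924605]), 'ee_rot': array([ 9.92335557e-01,  1.23570484e-01, -1.18223479e-04, -6.80910809e-04]), 'ft_force': array([-0.37216866, -0.59125709, -0.89260319]), 'torque': array([-0.02155729,  0.00803899, -0.02063985]), 'grasp_force': 0.0, 'grip_width': 1.002658316858266}
scene {'fx': 529.5473606418731, 'fy': 529.5473606418731, 'cx': 272.3383229274506, 'cy': 212.72911044553322, 'R': array([[ 0.64819744,  0.76129171,  0.01658345],
       [ 0.41831914, -0.33780892, -0.84314544],
       [-0.63627759,  0.55346189, -0.53742977]]), 't': array([-0.42151639, -0.10620065,  1.65973733])}
top {'fx': 538.0492842129026, 'fy': 538.0492842129026, 'cx': 288.8322527622254, 'cy': 210.07371833569113, 'R': array([[ 0.01636536, -0.99985538,  0.00462619],
       [-0.99663077, -0.01668414, -0.0803041 ],
       [ 0.08036967, -0.0032964 , -0.99675968]]), 't': array([0.0340776 , 0.58000273, 1.1964525 ])}
```

View pics/scene0.png

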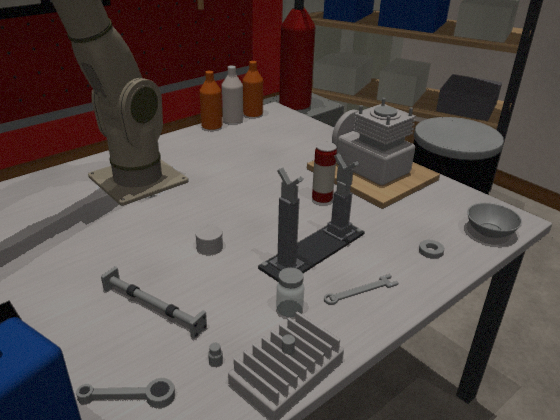

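View pics/top0.png

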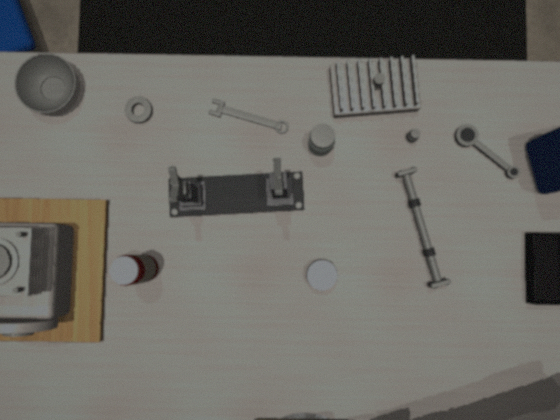

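The stand lies along world y, at top-view columns 168–304 and rows 172–216. The shaft runs (405,172) to (438,285), the jar is at (321,138) and the can at (125,270). Next I'll enlarge the stand and measure.

```bash
cat > h.py <<'E'
import numpy as np,cv2
from workcell import viewer,status
def ray(m,u,v):
    R=np.array(m["R"]);d=R.T@np.array([(u-m["cx"])/m["fx"],(v-m["cy"])/m["fy"],1]);return -R.T@np.array(m["t"]),d
def onz(m,u,v,z):
    c,d=ray(m,u,v);return c+d*(z-c[2])/d[2]
def proj(m,X):
    p=np.array(m["R"])@np.array(X)+m["t"];return np.array([m["fx"]*p[0]/p[2]+m["cx"],m["fy"]*p[1]/p[2]+m["cy"]])
E
python3 - <<'E'
from h import *
t=viewer.camera_model("top");s=viewer.camera_model("scene")
im=cv2.imread("pics/top0.png");sc=cv2.imread("pics/scene0.png")
a=cv2.resize(sc[140:285,230:390],None,fx=3.6,fy=3.6,interpolation=cv2.INTER_CUBIC)
b=cv2.resize(im[145:230,155:315],None,fx=3.6,fy=3.6,interpolation=cv2.INTER_CUBIC)
c=np.vstack([a,b])[:, :]; c=cv2.convertScaleAbs(c,alpha=1.8,beta=15)
c=cv2.resize(c,None,fx=.72,fy=.72); cv2.imwrite("pics/z.png",c); print(c.shape)
g=cv2.cvtColor(im,cv2.COLOR_BGR2GRAY); print("bg",g[150,240],g[195,235],g[228,422])
m=np.zeros_like(g); m[160:230,160:312]=(g[160:230,160:312]<75)*255
cs=max(cv2.findContours(m,0,2)[0],key=cv2.contourArea); r=cv2.minAreaRect(cs); print(r)
for p in cv2.boxPoints(r): print("rail corner",p,onz(t,*p,.01).round(4))
m=np.zeros_like(g); m[160:295,390:455]=(cv2.blur(g,(3,3))[160:295,390:455]<105)*255
cs=max(cv2.findContours(m,0,2)[0],key=cv2.contourArea); r=cv2.minAreaRect(cs); print(r)
for p in cv2.boxPoints(r): print("shaft",p,onz(t,*p,.03).round(4))
print("jar",onz(t,321,136,.095).round(3),"can",onz(t,125,270,.17).round(3))
E
```

```text
(596, 415, 3)
bg 127 51 115
((235.81838989257812, 193.36854553222656), (39.995479583740234, 133.4502716064453), 87.42085266113281)
rail corner [168.26096 176.39366] [0.6535 0.3223 0.01  ]
rail corner [301.57608 170.38847] [0.6727 0.0158 0.01  ]
rail corner [303.37582 210.34343] [0.5804 0.0103 0.01  ]
rail corner [170.0607  216.34862] [0.5615 0.315  0.01  ]
((420.5644836425781, 228.2196044921875), (122.28854370117188, 22.121444702148438), 73.63892364501953)
shaft [392.72797 172.66702] [ 0.6679 -0.1906  0.03  ]
shaft [413.9536  166.43564] [ 0.683  -0.2389  0.03  ]
shaft [448.401  283.7722] [ 0.4197 -0.3152  0.03  ]
shaft [427.17535 290.00357] [ 0.4052 -0.2677  0.03  ]
jar [ 0.735 -0.023  0.095] can [0.444 0.365 0.17 ]
```

View pics/z.png

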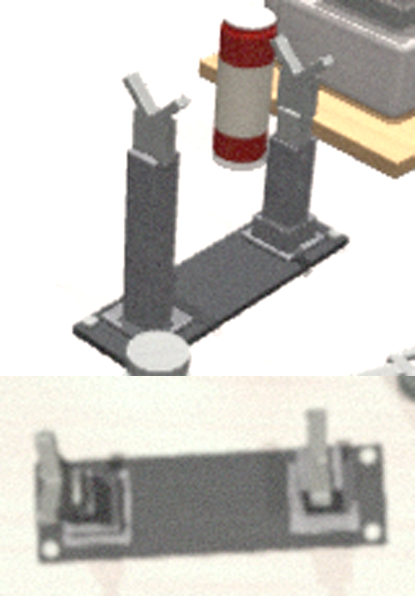

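The prop is at the +y end (far in the scene view, with the larger foot and the bright ram). The rail centre is about (0.617,0.166) with yaw 3.6°. Next I'll work out the approach.

```bash
cat >> h.py <<'E'
from scipy.spatial.transform import Rotation as Ro
def row(p,yaw_deg,o=None):
    "shift/turn in tool axes to reach p, tool down with tool x at world yaw"
    o=o or status.get_obs();R=Ro.from_quat(o["ee_rot"])
    T=Ro.from_euler('z',yaw_deg,degrees=True)*Ro.from_quat([1,0,0,0])
    return (R.inv()*T).as_rotvec(degrees=True).round(2),R.inv().apply(np.array(p)-o["position"]).round(4)
E
python3 - <<'E'
from h import *
print(row([.45,-.2,.42],3.6),row([.58,.266,.36],3.6))
m=viewer.camera_model("wrist");c=-np.array(m["R"]).T@m["t"];o=status.get_obs()
R=Ro.from_quat(o["ee_rot"]);print("cam in tool",R.inv().apply(c-o["position"]),"axes",(R.as_matrix().T@np.array(m["R"]).T).round(2),m["fx"])
E
```

```text
(array([-7.00e-02,  1.00e-02,  1.06e+01]), array([ 0.3872, -0.3206, -0.1703])) (array([-7.00e-02,  1.00e-02,  1.06e+01]), array([ 0.6275, -0.7404, -0.1098]))
cam in tool [ 0.06669821 -0.00078907 -0.12356614] axes [[ 0.   -0.96 -0.26]
 [ 1.    0.    0.  ]
 [-0.   -0.26  0.96]] 357.9741438880124
```

play_rows(
  plan=[0, 0, 5, 0.2, -0.16, -0.17, 1, 0, 0, 10.6, 0.387, -0.32, -0.17, 1, 0, 0, 10.6, 0.387, -0.32, -0.17, 1, 0, 0, 10.6, 0.387, -0.32, -0.17, 1, 0, 0, 10.6, 0.387, -0.32, -0.17, 1, 0, 0, 10.6, 0.387, -0.32, -0.17, 1, 0, 0, 10.6, 0.387, -0.32, -0.17, 1, 0, 0, 10.6, 0.633, -0.636, -0.17, 1, 0, 0, 10.6, 0.633, -0.636, -0.17, 1, 0, 0, 10.6, 0.633, -0.636, -0.17, 1, 0, 0, 10.6, 0.633, -0.636, -0.17, 1, 0, 0, 10.6, 0.633, -0.636, -0.17, 1, 0, 0, 10.6, 0.633, -0.636, -0.17, 1, 0, 0, 10.6, 0.633, -0.636, -0.17, 1, 0, 0, 10.6, 0.633, -0.636, -0.17, 1, 0, 0, 10.6, 0.633, -0.636, -0.17, 1, 0, 0, 10.6, 0.633, -0.636, -0.17, 1],
)

```text
clock: 2.22
position: [0.611, 0.1656, 0.4195]
ee_rot: [1.0, 0.031, -0.0, 0.0]
ft_force: [-0.4, -0.3, -0.7]
grip_width: 1.0
grasp_force: 0.0
```

Run:
```python
from h import *
import pickle
o=status.get_obs();m=viewer.camera_model("wrist");im=viewer.camera("wrist")[:,:,::-1]
pickle.dump((o,m),open("w1.pkl","wb"));print(o["clock"],o["position"],o["ee_rot"],o["ft_force"])
cv2.imwrite("pics/w1.png",cv2.convertScaleAbs(im,alpha=1.5,beta=10))
for n,X in dict(ram=[.611,.2656,.214],post=[.623,.066,.247]).items(): print(n,proj(m,X))
```

```text
2.225 [0.61102955 0.16558885 0.41953746] [ 9.99506456e-01  3.14112900e-02 -3.59370162e-04  2.15887348e-04] [-0.44149449 -0.28866399 -0.65310101]
ram [174.00139939 179.63723386]
post [400.11298221 187.43834374]
```

View pics/w1.png

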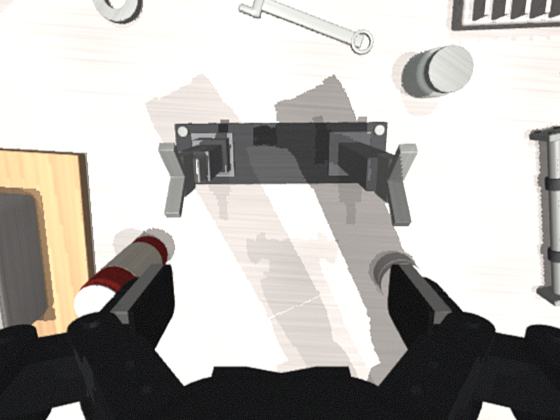

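The wrist view shows the ram fork cheeks at about (168,144)/(175,214) and the post fork at (410,145)/(399,223). I'll triangulate these against the scene view.

Run:
```python
from h import *
import pickle
o,m=pickle.load(open("w1.pkl","rb"));s=viewer.camera_model("scene")
P=lambda m:np.array([[m["fx"],0,m["cx"]],[0,m["fy"],m["cy"]],[0,0,1]])@np.c_[np.array(m["R"]),m["t"]]
for n,a,b in [("ram+x",(168,144),(356.5,163)),("ram-x",(175,214),(338,155.5)),("post+x",(410,145),(301,178)),("post-x",(399,223),(280,170))]:
    X=cv2.triangulatePoints(P(m),P(s),np.array(a,float),np.array(b,float)).ravel();X=X[:3]/X[3];print(n,X.round(4),proj(m,X)-a,proj(s,X)-b)
print(row([.611,.266,.30],3.6,o))
```

```text
ram+x [0.6448 0.2657 0.2293] [0.26108457 0.29525238] [ 0.06765247 -0.00219002]
ram-x [0.584  0.2633 0.2267] [-2.0273054 -2.7103584] [-0.56952345 -0.08432786]
post+x [0.6589 0.0682 0.262 ] [0.51021133 0.80973273] [0.14847261 0.0545997 ]
post-x [0.5939 0.0651 0.2555] [0.22412067 0.41213079] [0.07208977 0.03982948]
(array([0.02, 0.04, 0.  ]), array([ 0.0064, -0.1003,  0.1195]))
```

play_rows(
  plan=[0, 0, 0, 0.008, -0.05, 0, 1, 0, 0, 0, 0.008, -0.099, 0, 1, 0, 0, 0, 0.008, -0.099, 0.05, 1, 0, 0, 0, 0.008, -0.099, 0.1, 1, 0, 0, 0, 0.008, -0.099, 0.14, 1, 0, 0, 0, 0.008, -0.099, 0.17, 1, 0, 0, 0, 0.008, -0.099, 0.2, 1, 0, 0, 0, 0.008, -0.099, 0.2255, 1, 0, 0, 0, 0.008, -0.099, 0.2255, 1, 0, 0, 0, 0.008, -0.099, 0.2255, 1],
)

```text
clock: 3.52
position: [0.6135, 0.2644, 0.1961]
ee_rot: [1.0, 0.031, 0.001, -0.0]
ft_force: [-1.0, 1.1, -0.3]
grip_width: 0.999
grasp_force: 0.0
```

Run:
```python
from h import *
o=status.get_obs();im=viewer.camera("wrist")[:,:,::-1];print(o["position"],o["ft_force"])
cv2.imwrite("pics/w2.png",cv2.convertScaleAbs(im,alpha=1.8,beta=10))
```

```text
[0.61345437 0.26441555 0.19613995] [-1.02994465  1.11112364 -0.33406684]
```

View pics/w2.png

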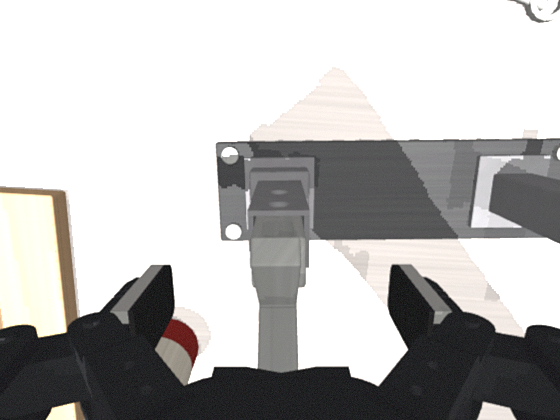

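The plate is centred between the pads (column 278 against 281), and the tube's +x face with its hole shows at (278,192). I'll close gently.

play_rows(
  plan=[0, 0, 0, 0, 0, 0, 0.1, 0, 0, 0, 0, 0, 0, 0.1, 0, 0, 0, 0, 0, 0, 0.1, 0, 0, 0, 0, 0, 0, 0.1, 0, 0, 0, 0, 0, 0, 0.1, 0, 0, 0, 0, 0, 0, 0.1, 0, 0, 0, 0, 0, 0, 0.1, 0, 0, 0, 0, 0, 0, 0.1],
  squeeze=24,
)

```text
clock: 4.58
position: [0.6127, 0.2656, 0.1946]
ee_rot: [1.0, 0.032, 0.0, -0.0]
ft_force: [1.7, 3.5, -0.4]
grip_width: 0.162
grasp_force: 28.2
```

play_rows(
  plan=[0, 0, 0, 0, 0, -0.001, 0.1, 0, 0, 0, 0, 0, -0.002, 0.1, 0, 0, 0, 0, 0, -0.003, 0.1, 0, 0, 0, 0, 0, -0.004, 0.1, 0, 0, 0, 0, 0, -0.005, 0.1, 0, 0, 0, 0, 0, -0.006, 0.1, 0, 0, 0, 0, 0, -0.007, 0.1, 0, 0, 0, 0, 0, -0.008, 0.1, 0, 0, 0, 0, 0, -0.009, 0.1, 0, 0, 0, 0, 0, -0.01, 0.1, 0, 0, 0, 0, 0, -0.011, 0.1, 0, 0, 0, 0, 0, -0.012, 0.1],
)

```text
clock: 6.08
position: [0.6127, 0.2656, 0.2054]
ee_rot: [0.999, 0.032, -0.0, -0.0]
ft_force: [3.9, 5.4, -7.8]
grip_width: 0.157
grasp_force: 27.1
```

play_rows(
  plan=[0, 0, 0, 0, 0, -0.0008, 0.1, 0, 0, 0, 0, 0, -0.0016, 0.1, 0, 0, 0, 0, 0, -0.0024, 0.1],
)

```text
clock: 6.45
position: [0.6127, 0.2656, 0.2078]
ee_rot: [0.999, 0.032, -0.0, -0.0]
ft_force: [4.5, 7.1, -9.5]
grip_width: 0.157
grasp_force: 27.1
```

play_rows(
  plan=[0, 0, 0, 0, 0, -0.0008, 0.1, 0, 0, 0, 0, 0, -0.0016, 0.1, 0, 0, 0, 0, 0, -0.0024, 0.1],
)

```text
clock: 6.82
position: [0.6127, 0.2656, 0.2101]
ee_rot: [0.999, 0.032, -0.0, -0.0]
ft_force: [5.1, 6.1, -8.6]
grip_width: 0.159
grasp_force: 27.1
```

play_rows(
  plan=[0, 0, 0, 0, 0, -0.0008, 0.1, 0, 0, 0, 0, 0, -0.0016, 0.1, 0, 0, 0, 0, 0, -0.0024, 0.1],
)

```text
clock: 7.2
position: [0.6127, 0.2657, 0.2126]
ee_rot: [0.999, 0.032, -0.0, -0.0]
ft_force: [5.4, 7.0, -8.3]
grip_width: 0.162
grasp_force: 27.1
```

Run:
```python
from h import *
o=status.get_obs();im=viewer.camera("wrist")[:,:,::-1];print(o["position"],o["ft_force"])
cv2.imwrite("pics/w3.png",cv2.resize(cv2.convertScaleAbs(im[130:310,200:360],alpha=1.8,beta=10),None,fx=3.3,fy=3.3))
```

```text
[0.61270508 0.26566388 0.21257078] [ 5.41232021  6.95952579 -8.27354517]
```

View pics/w3.png

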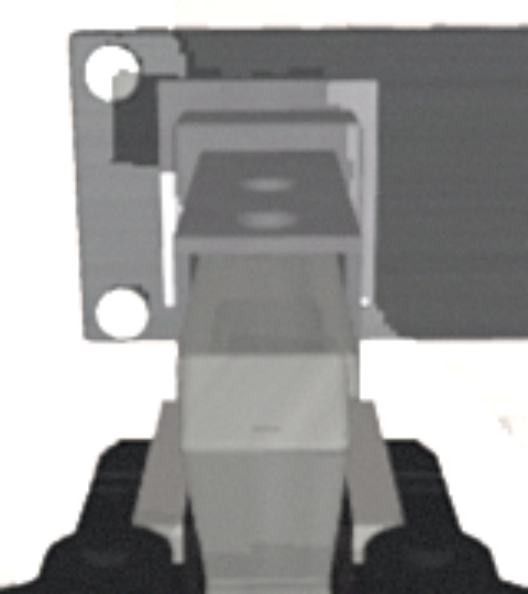

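The wrist view shows the lower hole at (281,185.8) and the upper one at (281,196.4) on the tube's +x face. I'll estimate the lower hole's height from their 34 mm spacing.

Run:
```python
from h import *
m=viewer.camera_model("wrist")
n=np.array([.998,.063,0])
for f in (.025,.027,.029,.030,.031,.032,.033):
    r=[]
    for v in (185.8,196.4,130+236/3.3):
        c,d=ray(m,281.2,v);k=(np.dot(n,[.603,.265,0])+f-n@c)/(n@d);r.append((c+k*d)[2]-.01)
    print(f+.603,np.round(r,4),round(r[1]-r[0],4))
```

```text
0.628 [0.0707 0.1048 0.1184] 0.0341
0.63 [0.0807 0.1134 0.1265] 0.0328
0.632 [0.0906 0.1221 0.1346] 0.0314
0.633 [0.0956 0.1264 0.1386] 0.0308
0.634 [0.1006 0.1307 0.1427] 0.0301
0.635 [0.1056 0.135  0.1467] 0.0294
0.636 [0.1106 0.1393 0.1508] 0.0288
```

play_rows(
  plan=[0, 0, 0, 0, 0, -0.0008, 0.1, 0, 0, 0, 0, 0, -0.0016, 0.1, 0, 0, 0, 0, 0, -0.0024, 0.1],
)

```text
clock: 7.62
position: [0.6127, 0.2656, 0.215]
ee_rot: [0.999, 0.032, -0.0, -0.0]
ft_force: [5.7, 5.8, -8.6]
grip_width: 0.159
grasp_force: 27.2
```

play_rows(
  plan=[0, 0, 0, 0, 0, -0.0008, 0.1, 0, 0, 0, 0, 0, -0.0016, 0.1, 0, 0, 0, 0, 0, -0.0024, 0.1],
)

```text
clock: 8.0
position: [0.6127, 0.2657, 0.2177]
ee_rot: [0.999, 0.032, -0.0, -0.0]
ft_force: [4.5, 4.8, -5.3]
grip_width: 0.163
grasp_force: 27.5
```

The lift force dropped to 5.3 N, which is probably the click. I'll check with the camera and not lift any further.

Run:
```python
from h import *
o=status.get_obs();im=viewer.camera("wrist")[:,:,::-1];print(o["position"],o["ft_force"])
cv2.imwrite("pics/w4.png",cv2.resize(cv2.convertScaleAbs(im[160:220,230:330],alpha=1.8,beta=10),None,fx=6,fy=6,interpolation=cv2.INTER_CUBIC))
```

```text
[0.61267149 0.26567145 0.21771505] [ 4.53978054  4.7789692  -5.3166681 ]
```

View pics/w4.png

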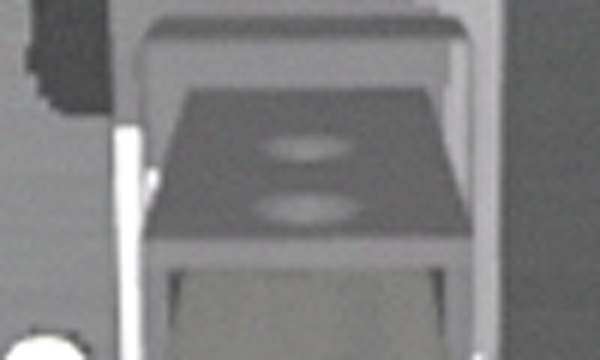

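Both holes still look flat at (306,149) and (308,208) in the crop, and no button is showing. I'll carry on in fine steps.

play_rows(
  plan=[0, 0, 0, 0, 0, -0.0006, 0.1, 0, 0, 0, 0, 0, -0.0012, 0.1],
)

```text
clock: 8.3
position: [0.6127, 0.2656, 0.2191]
ee_rot: [0.999, 0.032, -0.0, -0.0]
ft_force: [3.0, 4.5, -3.6]
grip_width: 0.158
grasp_force: 27.7
```

play_rows(
  plan=[0, 0, 0, 0, 0, -0.0006, 0.1, 0, 0, 0, 0, 0, -0.0012, 0.1],
)

```text
clock: 8.55
position: [0.6127, 0.2656, 0.2202]
ee_rot: [0.999, 0.032, -0.0, -0.0]
ft_force: [4.2, 6.9, -7.3]
grip_width: 0.158
grasp_force: 27.4
```

Run:
```python
from h import *
a=cv2.imread("pics/w4.png")
o=status.get_obs();im=viewer.camera("wrist")[:,:,::-1];print(o["position"],o["ft_force"])
b=cv2.resize(cv2.convertScaleAbs(im[160:220,230:330],alpha=1.8,beta=10),None,fx=6,fy=6,interpolation=cv2.INTER_CUBIC)
cv2.imwrite("pics/w5.png",b)
```

```text
[0.61272044 0.26563156 0.220187  ] [ 4.15086215  6.85194355 -7.27070682]
```

View pics/w5.png

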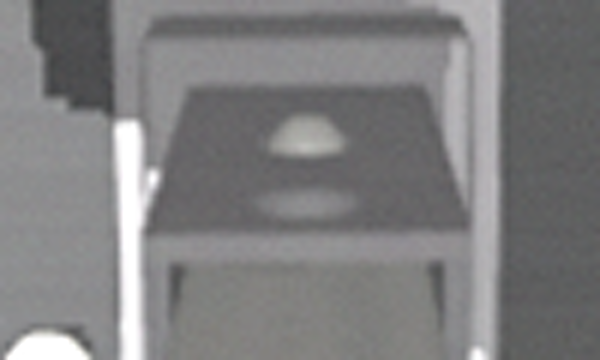

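The button now stands proud through the lower hole, at (305,137) in the crop. I'll ease off, release and rise.

play_rows(
  plan=[0, 0, 0, 0, 0, 0.0007, 0.1, 0, 0, 0, 0, 0, 0.0007, 0.5, 0, 0, 0, 0, 0, 0.0007, 1, 0, 0, 0, 0, 0, 0.0007, 1, 0, 0, 0, 0, 0, 0.0007, 1, 0, 0, 0, 0, 0, 0.0007, 1, 0, 0, 0, 0, 0, 0.0007, 1, 0, 0, 0, 0, 0, -0.02, 1, 0, 0, 0, 0, 0, -0.06, 1, 0, 0, 0, 0, 0, -0.12, 1, 0, 0, 0, 0, 0, -0.18, 1, 0, 0, 0, 0, 0, -0.2, 1],
)

```text
clock: 10.1
position: [0.6125, 0.2658, 0.4271]
ee_rot: [1.0, 0.031, 0.003, -0.002]
ft_force: [0.2, -0.2, -0.9]
grip_width: 1.002
grasp_force: 0.0
```

Run:
```python
from h import *
print(row([.544,-.253,.33],16.3),row([.544,-.253,.33],106.3),row([.544,-.253,.33],-73.7),status.get_obs()["joint_pos"])
```

```text
(array([ -0.15,  -0.36, -12.7 ]), array([-0.1015,  0.5138,  0.0947])) (array([   0.17,   -0.42, -102.7 ]), array([-0.1015,  0.5138,  0.0947])) (array([-0.39, -0.16, 77.3 ]), array([-0.1015,  0.5138,  0.0947])) [-0.04364135  0.50687265 -0.76622595  0.95173185  0.35312769  1.7882712
 -2.16933109]
```

play_rows(
  plan=[0, 0, -6, -0.05, 0.26, 0, 1, -0.15, -0.36, -12.7, -0.1, 0.514, 0.095, 1, -0.15, -0.36, -12.7, -0.1, 0.514, 0.095, 1, -0.15, -0.36, -12.7, -0.1, 0.514, 0.095, 1, -0.15, -0.36, -12.7, -0.1, 0.514, 0.095, 1, -0.15, -0.36, -12.7, -0.1, 0.514, 0.095, 1, -0.15, -0.36, -12.7, -0.1, 0.514, 0.095, 1, -0.15, -0.36, -12.7, -0.1, 0.514, 0.095, 1, -0.15, -0.36, -12.7, -0.1, 0.514, 0.095, 1, -0.15, -0.36, -12.7, -0.1, 0.514, 0.095, 1, -0.15, -0.36, -12.7, -0.1, 0.514, 0.095, 1, -0.15, -0.36, -12.7, -0.1, 0.514, 0.095, 1, -0.15, -0.36, -12.7, -0.1, 0.514, 0.095, 1, -0.15, -0.36, -12.7, -0.1, 0.514, 0.095, 1],
)

```text
clock: 11.85
position: [0.5453, -0.2536, 0.3261]
ee_rot: [0.99, 0.142, -0.003, 0.002]
ft_force: [0.4, 0.9, -0.4]
grip_width: 0.995
grasp_force: 0.0
```

Run:
```python
from h import *
o=status.get_obs();m=viewer.camera_model("wrist");im=viewer.camera("wrist")[:,:,::-1]
print(o["clock"],o["position"],o["ee_rot"],o["joint_pos"])
cv2.imwrite("pics/w6.png",cv2.convertScaleAbs(im,alpha=1.5,beta=10))
for X in ([.6755,-.2148,.022],[.544,-.253,.022],[.4125,-.2915,.022]): print(proj(m,X))
```

```text
11.85 [ 0.54534267 -0.25356862  0.32609193] [ 0.98984508  0.14210995 -0.00302862  0.00151601] [ 0.85434127  0.31865777 -0.64225712  1.37345398  0.19414025  1.51551833
 -1.06067423]
[280.02615821  45.71602812]
[279.74389261 169.55943441]
[279.72686281 273.95736116]
```

View pics/w6.png

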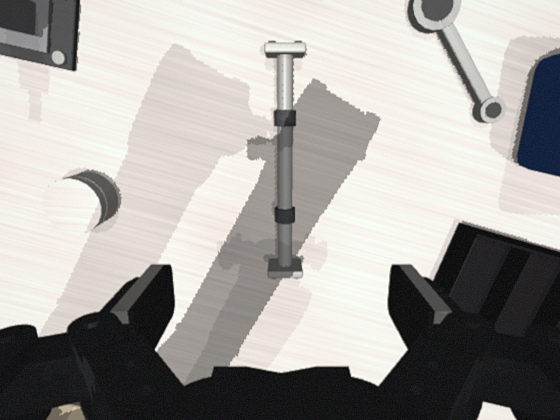

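The shaft runs straight down the image at column 285, with collars at rows 117 and 214. I'll cast those pixels onto the plane.

Run:
```python
from h import *
m=viewer.camera_model("wrist")
a=onz(m,284.5,117.5,.031);b=onz(m,285,214.5,.031);print(a,b,np.linalg.norm(a-b))
c=(a+b)/2;d=a-b;y=np.degrees(np.arctan2(d[1],d[0]));print(c,y)
print(row([c[0],c[1],.022],y), row([c[0],c[1],.06],y))
```

```text
[ 0.60372002 -0.24123876  0.031     ] [ 0.4942783  -0.27432961  0.031     ] 0.11433500553584314
[ 0.54899916 -0.25778418  0.031     ] 16.823241046299362
(array([ 0.12,  0.37, -0.49]), array([0.0044, 0.0043, 0.304 ])) (array([ 0.12,  0.37, -0.49]), array([0.0041, 0.0044, 0.266 ]))
```

play_rows(
  plan=[0, 0.3, -0.5, 0.004, 0.004, 0.06, 1, 0, 0.3, -0.5, 0.004, 0.004, 0.12, 1, 0, 0.3, -0.5, 0.004, 0.004, 0.18, 1, 0, 0.3, -0.5, 0.004, 0.004, 0.23, 1, 0, 0.3, -0.5, 0.004, 0.004, 0.265, 1, 0, 0.3, -0.5, 0.004, 0.004, 0.285, 1, 0, 0.3, -0.5, 0.004, 0.004, 0.3, 1, 0, 0.3, -0.5, 0.004, 0.004, 0.3, 1, 0, 0.3, -0.5, 0.004, 0.004, 0.3, 0.1, 0, 0.3, -0.5, 0.004, 0.004, 0.3, 0.1, 0, 0.3, -0.5, 0.004, 0.004, 0.3, 0.1, 0, 0.3, -0.5, 0.004, 0.004, 0.3, 0.1, 0, 0.3, -0.5, 0.004, 0.004, 0.3, 0.1, 0, 0.3, -0.5, 0.004, 0.004, 0.3, 0.1, 0, 0.3, -0.5, 0.004, 0.004, 0.3, 0.1, 0, 0.3, -0.5, 0.004, 0.004, 0.3, 0.1],
  squeeze=70,
)

```text
clock: 13.9
position: [0.5487, -0.2581, 0.0265]
ee_rot: [0.989, 0.146, -0.0, 0.001]
ft_force: [-2.4, -0.6, 6.0]
grip_width: 0.182
grasp_force: 68.2
```

play_rows(
  plan=[0, 0, 0, 0, 0, -0.02, 0.1, 0, 0, 0, 0, 0, -0.06, 0.1, 0, 0, 0, 0, 0, -0.12, 0.1, 0, 0, 0, 0, 0, -0.18, 0.1, 0, 0, 0, 0, 0, -0.24, 0.1, 0, 0, 0, 0, 0, -0.3, 0.1, 0, 0, 0, 0, 0, -0.34, 0.1, 0, 0, 0, 0, 0, -0.34, 0.1, 0, 0, 0, 0, 0, -0.34, 0.1],
)

```text
clock: 15.02
position: [0.548, -0.2568, 0.3642]
ee_rot: [0.989, 0.146, -0.002, 0.0]
ft_force: [0.1, -0.4, -7.0]
grip_width: 0.183
grasp_force: 69.4
```

Run:
```python
from h import *
o=status.get_obs();m=viewer.camera_model("wrist");im=viewer.camera("wrist")[:,:,::-1]
g=cv2.cvtColor(im.copy(),cv2.COLOR_BGR2GRAY)
print(o["position"],o["ft_force"],o["grip_width"],o["joint_pos"])
cv2.imwrite("pics/w7.png",cv2.convertScaleAbs(im,alpha=1.5,beta=10))
print(row([.619,.166,.36],-86.4))
```

```text
[ 0.5480448  -0.25681319  0.36422567] [ 0.12190705 -0.35369204 -6.99553904] 0.18258486546352323 [ 0.8495633   0.32243962 -0.64697594  1.2906297   0.19414823  1.59278956
 -1.04554763]
(array([  0.19,   0.18, 103.21]), array([ 0.1904, -0.3843,  0.0031]))
```

View pics/w7.png

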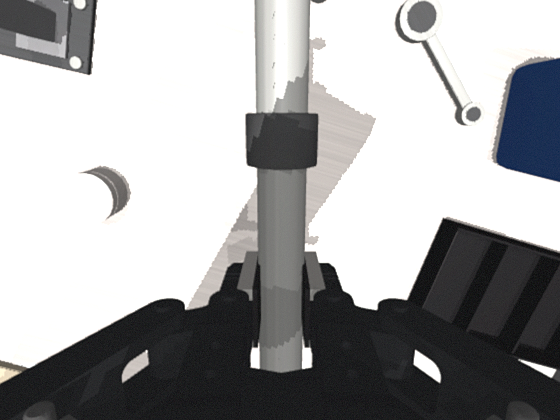

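The shaft is held square and centred. Now I'll carry it over the stand with the turn.

play_rows(
  plan=[0, 0, 9, 0.017, -0.035, 0, 0.1, 0, 0, 18, 0.034, -0.07, 0, 0.1, 0, 0, 27, 0.051, -0.105, 0, 0.1, 0, 0, 36, 0.068, -0.14, 0, 0.1, 0, 0, 45, 0.085, -0.175, 0, 0.1, 0, 0, 54, 0.102, -0.21, 0, 0.1, 0, 0, 63, 0.119, -0.245, 0, 0.1, 0, 0, 72, 0.136, -0.28, 0, 0.1, 0, 0, 81, 0.153, -0.315, 0, 0.1, 0, 0, 90, 0.17, -0.35, 0, 0.1, 0, 0, 98, 0.183, -0.375, 0, 0.1, 0.2, 0.2, 103.2, 0.1904, -0.3843, 0, 0.1, 0.2, 0.2, 103.2, 0.1904, -0.3843, 0, 0.1, 0.2, 0.2, 103.2, 0.1904, -0.3843, 0, 0.1, 0.2, 0.2, 103.2, 0.1904, -0.3843, 0, 0.1, 0.2, 0.2, 103.2, 0.1904, -0.3843, 0, 0.1],
)

```text
clock: 17.08
position: [0.6443, 0.0841, 0.3192]
ee_rot: [0.789, -0.613, -0.039, -0.008]
ft_force: [3.0, -4.0, 5.4]
grip_width: 0.185
grasp_force: 69.8
```

Run:
```python
from h import *
o=status.get_obs();print(o["clock"],o["position"],o["ft_force"],o["joint_pos"].round(2))
print(row([.619,.166,.28],-86.4),row([.619,.166,.262],-86.4))
```

```text
17.075 [0.64433991 0.08405505 0.31919963] [ 3.00203465 -3.95224014  5.41873142] [-0.91  0.73  1.34  1.28 -0.75  1.71 -2.6 ]
(array([ 2.4 ,  3.87, 10.74]), array([-0.0827,  0.0028,  0.0453])) (array([ 2.4 ,  3.87, 10.74]), array([-0.0814,  0.0021,  0.0633]))
```

The wrist ran to its range end because the turn was the wrong way round. I'll back out and use the other half-turn, yaw +93.6.

Run:
```python
from h import *
o=status.get_obs();print(o["clock"],o["position"],o["ft_force"],o["joint_velocities"].round(3),(Ro.from_quat(o["ee_rot"])).apply(np.eye(3)).round(3))
print(row([.58,-.05,.40],-40),row([.555,-.15,.40],16.4))
```

```text
17.075 [0.64433991 0.08405505 0.31919963] [ 3.00203465 -3.95224014  5.41873142] [ 0.222  0.142  0.015 -0.039 -0.398 -0.228 -0.015] [[ 0.246 -0.967 -0.071]
 [-0.968 -0.249  0.035]
 [-0.052  0.06  -0.997]]
(array([  0.69,   4.57, -35.64]), array([ 0.108 ,  0.0985, -0.0853])) (array([ -1.71,   4.78, -92.  ]), array([ 0.1985,  0.1476, -0.09  ]))
```

play_rows(
  plan=[0, 2, -8, 0.02, 0.02, -0.03, 0.1, 0.3, 4, -17, 0.05, 0.045, -0.06, 0.1, 0.5, 4.5, -26, 0.08, 0.07, -0.08, 0.1, 0.7, 4.6, -35.6, 0.108, 0.0985, -0.085, 0.1, 0.2, 4.6, -45, 0.125, 0.108, -0.086, 0.1, -0.3, 4.7, -54, 0.14, 0.116, -0.087, 0.1, -0.8, 4.7, -63, 0.155, 0.124, -0.088, 0.1, -1, 4.7, -72, 0.17, 0.132, -0.089, 0.1, -1.4, 4.8, -82, 0.185, 0.14, -0.09, 0.1, -1.7, 4.8, -92, 0.1985, 0.1476, -0.09, 0.1, -1.7, 4.8, -92, 0.1985, 0.1476, -0.09, 0.1, -1.7, 4.8, -92, 0.1985, 0.1476, -0.09, 0.1, -1.7, 4.8, -92, 0.1985, 0.1476, -0.09, 0.1],
)

```text
clock: 18.7
position: [0.5535, -0.1533, 0.401]
ee_rot: [0.99, 0.139, -0.0, -0.0]
ft_force: [-0.3, -0.4, -6.7]
grip_width: 0.179
grasp_force: 69.8
```

Run:
```python
from h import *
o=status.get_obs();print(o["clock"],o["position"],o["ft_force"],o["joint_velocities"].round(3),o["joint_pos"].round(2))
print(row([.619,.166,.38],93.6),row([.555,-.15,.40],16.4))
```

```text
18.7 [ 0.55354608 -0.15334095  0.4010323 ] [-0.27526174 -0.35068175 -6.67135512] [-0.002 -0.001  0.003 -0.003  0.003 -0.001  0.014] [-0.67  0.29  1.12  1.37 -0.26  1.64 -0.88]
(array([-3.000e-02, -3.000e-02, -7.756e+01]), array([ 0.1511, -0.2888,  0.0212])) (array([-0.04, -0.  , -0.36]), array([ 0.0023, -0.0028,  0.001 ]))
```

play_rows(
  plan=[0, 0, -9, 0, 0, 0, 0.1, 0, 0, -18, 0, 0, 0, 0.1, 0, 0, -27, 0, 0, 0, 0.1, 0, 0, -36, 0, 0, 0, 0.1, 0, 0, -45, 0, 0, 0, 0.1, 0, 0, -54, 0, 0, 0, 0.1, 0, 0, -63, 0, 0, 0, 0.1, 0, 0, -72, 0, 0, 0, 0.1, 0, 0, -77.6, 0, 0, 0, 0.1, 0, 0, -77.6, 0, 0, 0, 0.1],
)

```text
clock: 19.95
position: [0.5534, -0.1539, 0.4012]
ee_rot: [0.684, 0.729, 0.0, -0.0]
ft_force: [0.1, -0.0, -6.6]
grip_width: 0.183
grasp_force: 69.8
```

Run:
```python
from h import *
o=status.get_obs();print(o["clock"],o["position"],o["ft_force"],o["joint_pos"].round(2))
print(row([.619,.166,.38],93.6),row([.6,.0,.38],93.6))
```

```text
19.95 [ 0.55341741 -0.15392585  0.40124843] [ 0.07508604 -0.02654153 -6.60547699] [-0.51  0.23  0.88  1.37 -0.18  1.63  0.4 ]
(array([ 0.01, -0.03,  0.02]), array([0.3151, 0.0856, 0.0214])) (array([ 0.01, -0.03,  0.02]), array([0.1507, 0.0562, 0.0213]))
```

play_rows(
  plan=[0, 0, 0, 0.04, 0.011, 0, 0.1, 0, 0, 0, 0.08, 0.022, 0, 0.1, 0, 0, 0, 0.12, 0.033, 0, 0.1, 0, 0, 0, 0.16, 0.044, 0, 0.1, 0, 0, 0, 0.2, 0.055, 0, 0.1, 0, 0, 0, 0.24, 0.066, 0, 0.1, 0, 0, 0, 0.28, 0.076, 0, 0.1, 0, 0, 0, 0.305, 0.083, 0, 0.1, 0, 0, 0, 0.315, 0.0856, 0, 0.1, 0, 0, 0, 0.315, 0.0856, 0, 0.1, 0, 0, 0, 0.315, 0.0856, 0, 0.1],
)

```text
clock: 21.32
position: [0.6185, 0.1632, 0.4022]
ee_rot: [0.685, 0.728, 0.0, 0.0]
ft_force: [0.4, 0.2, -6.3]
grip_width: 0.183
grasp_force: 69.8
```

Run:
```python
from h import *
o=status.get_obs();print(o["clock"],o["position"],o["ft_force"],o["joint_pos"].round(2))
print(row([.619,.166,.28],93.6))
m=viewer.camera_model("wrist");im=viewer.camera("wrist")[:,:,::-1]
cv2.imwrite("pics/w8.png",im)
# collar rows along the rod's column, numeric: along-rod grip offset
g=cv2.blur(cv2.cvtColor(im.copy(),cv2.COLOR_BGR2GRAY),(5,1));col=g[:,270:300].mean(1)
print(col[60:240:6].round())
```

```text
21.325 [0.61852975 0.16322944 0.40218065] [ 0.44741054  0.24996935 -6.30340233] [-0.82  0.39  0.73  1.17 -0.26  1.67 -0.09]
(array([ 0.07, -0.  , -0.09]), array([0.0027, 0.0005, 0.1222]))
[137. 137. 137. 137. 136. 137. 136. 136. 136.  46.  56.  56.  55.  55.
  54.  54.  54.  54.  50. 131. 130. 130. 129. 130. 129. 128. 126. 111.
  74.  74.]
```

play_rows(
  plan=[0, 0, 0, 0.0027, 0.0005, 0.03, 0.1, 0, 0, 0, 0.0027, 0.0005, 0.07, 0.1, 0, 0, 0, 0.0027, 0.0005, 0.1, 0.1, 0, 0, 0, 0.0027, 0.0005, 0.12, 0.1, 0, 0, 0, 0.0027, 0.0005, 0.125, 0.1, 0, 0, 0, 0.0027, 0.0005, 0.129, 0.1, 0, 0, 0, 0.0027, 0.0005, 0.132, 0.1, 0, 0, 0, 0.0027, 0.0005, 0.134, 0.1, 0, 0, 0, 0.0027, 0.0005, 0.136, 0.1],
)

```text
clock: 22.5
position: [0.6189, 0.1682, 0.266]
ee_rot: [0.684, 0.729, 0.001, 0.0]
ft_force: [-0.6, -0.1, -6.7]
grip_width: 0.183
grasp_force: 69.8
```

play_rows(
  plan=[0, 0, 0, 0, 0, 0.0015, 0.1, 0, 0, 0, 0, 0, 0.003, 0.1, 0, 0, 0, 0, 0, 0.0045, 0.1, 0, 0, 0, 0, 0, 0.006, 0.1],
)

```text
clock: 23.0
position: [0.6188, 0.1682, 0.2597]
ee_rot: [0.684, 0.729, 0.0, 0.0]
ft_force: [0.6, 0.0, -6.7]
grip_width: 0.181
grasp_force: 69.8
```

play_rows(
  plan=[0, 0, 0, 0, 0, 0.001, 0.1, 0, 0, 0, 0, 0, 0.002, 0.1, 0, 0, 0, 0, 0, 0.003, 0.1],
)

```text
clock: 23.38
position: [0.6188, 0.1682, 0.2567]
ee_rot: [0.684, 0.729, 0.0, 0.0]
ft_force: [0.3, -0.3, -6.4]
grip_width: 0.184
grasp_force: 69.8
```

play_rows(
  plan=[0, 0, 0, 0, 0, 0.001, 0.1, 0, 0, 0, 0, 0, 0.002, 0.1, 0, 0, 0, 0, 0, 0.003, 0.1],
)

```text
clock: 23.75
position: [0.6188, 0.1682, 0.2537]
ee_rot: [0.684, 0.729, 0.0, 0.0]
ft_force: [-0.0, 0.0, -7.3]
grip_width: 0.18
grasp_force: 69.8
```

play_rows(
  plan=[0, 0, 0, 0, 0, 0.0007, 0.1, 0, 0, 0, 0, 0, 0.0014, 0.1, 0, 0, 0, 0, 0, 0.002, 0.1],
)

```text
clock: 24.12
position: [0.6189, 0.1682, 0.2518]
ee_rot: [0.684, 0.729, 0.001, 0.0]
ft_force: [-0.6, -0.2, -5.6]
grip_width: 0.184
grasp_force: 69.8
```

play_rows(
  plan=[0, 0, 0, 0, 0, 0.0007, 0.1, 0, 0, 0, 0, 0, 0.0014, 0.1, 0, 0, 0, 0, 0, 0.002, 0.1],
)

```text
clock: 24.5
position: [0.619, 0.1682, 0.2499]
ee_rot: [0.684, 0.73, 0.001, 0.0]
ft_force: [1.3, 0.1, -3.8]
grip_width: 0.184
grasp_force: 69.9
```

Run:
```python
from h import *
o=status.get_obs();print(o["clock"],o["position"],o["ft_force"],o["torque"].round(2))
```

```text
24.5 [0.61899079 0.16820919 0.24992022] [ 1.27231728  0.13848301 -3.84090618] [-0.21 -0.18  0.13]
```

One fork carries some load, and the moment says it is the post. I'll tilt the ram end down about the post.

play_rows(
  plan=[0, -0.3, 0, 0, 0, 0.0006, 0.1, 0, -0.6, 0, 0, 0, 0.0012, 0.1, 0, -0.9, 0, 0, 0, 0.0017, 0.1, 0, -0.9, 0, 0, 0, 0.0017, 0.1],
)

```text
clock: 25.0
position: [0.619, 0.1683, 0.2487]
ee_rot: [0.684, 0.729, -0.005, 0.006]
ft_force: [-2.8, -0.5, 3.5]
grip_width: 0.182
grasp_force: 70.7
```

Run:
```python
from h import *
o=status.get_obs();print(o["clock"],o["position"],o["ft_force"],o["torque"].round(2))
```

```text
25.0 [0.61896783 0.16825047 0.24870212] [-2.76730229 -0.53620414  3.51041998] [-0.17  0.37  0.19]
```

Both forks are carrying load, so I'll open and withdraw.

play_rows(
  plan=[0, 0, 0, 0, 0, 0, 0.25, 0, 0, 0, 0, 0, 0, 0.4, 0, 0, 0, 0, 0, 0, 0.7, 0, 0, 0, 0, 0, 0, 1, 0, 0, 0, 0, 0, 0, 1, 0, 0, 0, 0, 0, 0, 1, 0, 0, 0, 0, 0, 0, 1, 0, 0, 0, 0, 0, -0.02, 1, 0, 0, 0, 0, 0, -0.05, 1, 0, 0, 0, 0, 0, -0.09, 1, 0, 0, 0, 0, 0, -0.13, 1, 0, 0, 0, 0, 0, -0.16, 1, 0, 0, 0, 0, 0, -0.16, 1, 0, 0, 0, 0, 0, -0.16, 1],
  squeeze=20,
)

```text
clock: 26.75
position: [0.6185, 0.1706, 0.4072]
ee_rot: [0.684, 0.729, -0.005, 0.006]
ft_force: [-0.1, 0.5, -0.5]
grip_width: 0.999
grasp_force: 0.0
```

Run:
```python
from h import *
o=status.get_obs();print(o["clock"],o["position"],o["ft_force"])
m=viewer.camera_model("wrist");im=viewer.camera("wrist")[:,:,::-1].copy()
cv2.imwrite("pics/end.png",im);g=cv2.cvtColor(im,cv2.COLOR_BGR2GRAY)
y=np.array([-.0628,.998,0]);x=np.array([.998,.0628,0]);c=np.array([.618,.166,0])
# dark collars: expected vs found
for s in(-1,1):
    e=proj(m,c+s*.058*y+[0,0,.255]);a,b=[int(v) for v in e]
    w=g[max(b-30,0):b+30,max(a-35,0):a+35];q=(w<70).astype(np.uint8)
    n,l,st,ce=cv2.connectedComponentsWithStats(q);i=1+np.argmax(st[1:,4]) if n>1 else 0
    p=ce[i]+[max(a-35,0),max(b-30,0)];X=onz(m,*p,.255);print("collar",e.round(),p.round(1),st[i],"rail xy",((X-c)@x).round(4),((X-c)@y).round(4))
t=viewer.camera_model("top");im=viewer.camera("top")[:,:,::-1].copy();cv2.imwrite("pics/endtop.png",im)
a=cv2.imread("pics/top0.png")
for n,(u,v) in dict(jar=(321,138),can=(125,270)).items(): print(n,cv2.absdiff(a,im)[v-15:v+15,u-15:u+15].mean())
```

```text
26.75 [0.61845062 0.17061425 0.40724423] [-0.14854684  0.52114088 -0.48670207]
collar [279. 270.] [281.7 266.2] [   9    0   57   60 1716] rail xy 0.0019 -0.0548
collar [280. 128.] [281.5 128.1] [   5    0   64   60 2807] rail xy 0.0015 0.058
jar 11.547037037037038
can 22.30296296296296
```

Run:
```python
from h import *
a=cv2.imread("pics/scene0.png");b=viewer.camera("scene")[:,:,::-1].copy()
for n,(u,v,w,h) in dict(jar=(290,290,16,24),can=(323,178,14,32),bench=(400,330,10,10)).items():
    T=a[v-h:v+h,u-w:u+w];r=cv2.matchTemplate(b[v-h-25:v+h+25,u-w-25:u+w+25],T,cv2.TM_CCOEFF_NORMED);_,s,_,p=cv2.minMaxLoc(r);print(n,s,p[0]-25,p[1]-25)
```

```text
jar 0.9757729172706604 0 0
can 0.9194983243942261 0 0
bench 0.9973165988922119 0 0
```

The jar and the can are where they started, and the shaft is lying in both forks. I'll hand the job in.

```bash
python3 -c "
from workcell import manip;print(manip.hand_in())"
```

```text
the job is handed in; nothing more can be done
None
```

The job is handed in (the judge's result was not shown): the wrist camera showed the prop's button out through the lower hole, the collar positions put the shaft in both forks about 2 mm off the rail's centre line, the arm is clear, and the jar and spray can had not moved.

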